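# Make up two slide-staining kits

### The job

Make up the two slide-staining kits from the stock standing along the front of the bench. The wash kit, in the two-place carrier, gets one wide-mouth reagent bottle and the staining jar; the probe kit, in the three-place carrier, gets the other reagent bottle, the small empty tube rack and the dropper bottle. Stand every item upright in the nest that fits it (bottles in the round wells, jar and tube rack in the rectangular bays), right down on the nest's floor, and leave the marker pen, the timer and the full micro-tube rack where they are.

Things in the scene. Friction and masses are not known exactly. Their poses are not given: they have to be found in the camera images.
- bottle_1: Wide-mouth reagent bottle, translucent white plastic with a screw cap, 154 mm high, loose, about 0.2 kg. Sizes in mm: body 68 diameter from 0 to 102 above its base; fixed cap 54 diameter from 117 to 154 above the base. Origin: centre of its underside, z up the axis. It is the same as bottle_2 in every way that matters: either may go in either kit.
- bottle_2: The other wide-mouth reagent bottle, same size and shape as bottle_1 (mm: 154 high, body 68 diameter up to 102, cap 54 diameter from 117 to 154). Origin: centre of its underside, z up.
- tube_stand: Small empty white tube rack with three tube places, loose, 0.14 kg: 34 (x) x 72 (y) x 62 mm high, a 4 thick base and a 4 thick top plate (58 to 62) joined by 3 thick walls at the two y ends, open at the sides. Grasp across its 34 width near the top. Origin: centre of its underside, z up.
- staining_jar: White plastic slide-staining jar, loose, 0.18 kg, 106 mm high: round foot 56 diameter, 7 high; square ribbed body 40 (x) x 40 (y) from 7 to 80 (the ribs, on the two y faces, stand out 1); fixed grey square lid 48 x 48 from 80 to 91 with a round knob 20 diameter up to 106. Grasp across the body or the lid. Origin: centre of its underside, z up.
- dropper_bottle: Slim white dropper bottle, loose, 0.09 kg, 107 mm high: round body 36 diameter up to 73, then a shoulder and a grey nozzle 21 diameter and narrower. Grasp the body. Origin: centre of its underside, z up.
- carrier_two: Two-place kit carrier (the shorter one), for the wash kit. Fixed grey block, 105 (x) x 206 (y) x 28 mm high; nests 22 deep, floors 6 above the bench, rims chamfered 2. Origin: centre of underside; x to the back, y along its length. Round well 80 diameter centred at y = +51 (reagent bottle); rectangular bay 74 (x) x 88 (y) centred at y = -47 (for the staining jar); both at x = 0.
- carrier_three: Three-place kit carrier (the longer), probe kit. Fixed grey block, 105 (x) x 270 (y) x 28 mm high; nests 22 deep, floors 6 above the bench, rims chamfered 2. Origin: centre of underside; x to the back, y along its length. Round well 80 diameter centred at y = +83 (reagent bottle); rectangular bay 74 (x) x 88 (y) centred at y = -15 (tube rack, its length along y); small round well 50 diameter centred at y = -98 (dropper bottle); all at x = 0.
- tube_block: Bystander: white micro-tube rack full of capped tubes, 68 (x) x 150 (y) x 91 mm high, loose, at the right end of the stock. Origin: centre of its underside.
- marker_pen: Bystander: white marker pen with a black cap, 11 mm thick, 132 mm long (y), lying loose between the stock and the carriers. Origin: under its middle.
- timer: Bystander: flat white bench timer with a dark display, 62 x 66 x 18 mm high, lying loose at the left end of the stock. Origin: centre of its underside.

How it is judged:
At the end, for the whole second after the job is handed in: A reagent bottle in the round well of each carrier (10 mm), jar in the shorter one's bay (15 mm in x, 20 in y), tube rack in the longer one's bay (25, 15 mm), dropper bottle in the small well (10 mm); each base 3 to 10 mm above the carrier's underside, upright within 0.1 rad, at rest ((((x of bottle_1 in the frame of carrier_two between -0.01 and 0.01 m and y of bottle_1 in the frame of carrier_two between 0.041 and 0.061 m and z of bottle_1 in the frame of carrier_two between 0.003 and 0.01 m and angle between bottle_1's own z axis and vertical below 0.1 rad) and (x of bottle_2 in the frame of carrier_three between -0.01 and 0.01 m and y of bottle_2 in the frame of carrier_three between 0.073 and 0.093 m and z of bottle_2 in the frame of carrier_three between 0.003 and 0.01 m and angle between bottle_2's own z axis and vertical below 0.1 rad)) or ((x of bottle_2 in the frame of carrier_two between -0.01 and 0.01 m and y of bottle_2 in the frame of carrier_two between 0.041 and 0.061 m and z of bottle_2 in the frame of carrier_two between 0.003 and 0.01 m and angle between bottle_2's own z axis and vertical below 0.1 rad) and (x of bottle_1 in the frame of carrier_three between -0.01 and 0.01 m and y of bottle_1 in the frame of carrier_three between 0.073 and 0.093 m and z of bottle_1 in the frame of carrier_three between 0.003 and 0.01 m and angle between bottle_1's own z axis and vertical below 0.1 rad))) and x of staining_jar in the frame of carrier_two between -0.015 and 0.015 m and y of staining_jar in the frame of carrier_two between -0.067 and -0.027 m and z of staining_jar in the frame of carrier_two between 0.003 and 0.01 m and angle between each of staining_jar, tube_stand, dropper_bottle's own z axis and vertical below 0.1 rad and x of tube_stand in the frame of carrier_three between -0.025 and 0.025 m and y of tube_stand in the frame of carrier_three between -0.03 and 0 m and z of tube_stand in the frame of carrier_three between 0.003 and 0.01 m and x of dropper_bottle in the frame of carrier_three between -0.01 and 0.01 m and y of dropper_bottle in the frame of carrier_three between -0.108 and -0.088 m and z of dropper_bottle in the frame of carrier_three between 0.003 and 0.01 m and linear speed of each of bottle_1, bottle_2, tube_stand, staining_jar, dropper_bottle below 0.02 m/s and angular speed of each of bottle_1, bottle_2, tube_stand, staining_jar, dropper_bottle below 0.3 rad/s); the robot touches nothing.
It fails at once if the full micro-tube rack is pushed more than 25 mm from its place (distance of tube_block from where it was at the start of the episode above 0.025 m).
It fails at once if the marker pen is pushed more than 25 mm from its place (distance of marker_pen from where it was at the start of the episode above 0.025 m).
It fails at once if the bench timer is pushed more than 25 mm from its place (distance of timer from where it was at the start of the episode above 0.025 m).
It also fails if it takes over 99 s, if anything falls off the work surface, if the arm or the gripper's body presses on something with over 40 N, if the wrist force passes 120 N, or if a joint passes its speed limit or range.

### The arm

A 6-joint arm with a two-finger parallel gripper is mounted at the origin on a cart in front of the work surface, level with it; the furniture and walls round the work are solid. World frame = base frame: x ahead of the robot, y to its left, z up, the work surface at z = 0. Lengths are in m, angles in rad, forces in N, time in s.
With the tool pointing down it reaches from about 0.325 to 0.925 m from the base axis. Payload 3.1 kg.
Tool frame: the origin (TCP) lies midway between the tips of the shut fingers; the grasp point (between the pads) lies 19 mm behind it; z points along the fingers, y is the line along which they close (so a half turn about z gives the same grasp; the last joint's range is limited). The gripper opens to 85 mm and grips with 20 to 120 N. Pads are 22 mm wide; open, the fingers measure 114 mm over their backs; the gripper's body (76 mm by 85 mm) begins 54 mm behind the grasp point. The pads swing forward as they close: fully open they stand 13 mm farther back than shut.
Start: joints at [1.085, 0.217, 1.613, -0, 1.311, -0.112], TCP at [0.228, 0.582, 0.231] pointing down, gripper open.
Joint ranges: [-2.75, 2.75], [-0.78, 2.1], [0.31, 2.55], [-1.13, 4.27], [0.13, 2.63], [-2.58, 2.58]. Speed limits (rad/s): [2.79, 2.79, 3.14, 3.14, 3.14, 3.14].

### API

Orientations are given as a unit quaternion [x, y, z, w].
In Python, from station import r, camera, camera_info, job gives the robot as it stands.
- The arm moves only by the shell command python3 -m crank 'ROWS' [FORCE]. ROWS is JSON, a list of rows, each an object with "fingers": the finger opening in m, from 0 to 0.0854; "xyz": the shift along the tool's x, y, z in m, a list of three; "yaw": the turn about the tool's z in degrees. A call has 1 to 5 rows; each row shifts and turns the commanded pose from where the row before left it, along the tool's axes as they then stand; what a row does not reach is not made up. A row lasts 1/12 s, in which the tool goes at most 41.7 mm and 7.16 degrees, less where a joint would pass 70% of its speed; a pose out of reach is approached as far as the arm can. A call with a gripper value outside its range is refused whole. The fingers move at their own pace and stop on an object; FORCE is the grip in N (left out, the last holds). Time passes only in rows, so rows that do not move let the fingers close. It gives the time, the measured TCP pose, the force, the opening and the grip force at its end, in the units of the state.
- r.observe(): the state, without advancing time (a new reading comes with each control period).
- camera(name): name is "scene" or "top"; returns (picture, depth): 400x640x3 uint8, red, green, blue; 400x640 float32, m along the optical axis (not along the pixel's ray), 0 where there is no reading.
- camera_info(name): a dict with "K" (3x3 intrinsics, pixels), "dist" ([k1, k2, p1, p2, k3] as OpenCV has them; the pictures are not rectified), "origin" and "attitude" of the camera in the world. Camera axes: x right, y down, z forward; pixel columns grow to the right and rows downward; lengths in m; the calibration is good to about 2 mm. A picture is of the moment at which its call begins. camera_info takes no time and is no camera call.
- job.close_job(): hands the job in; it is judged then, once.
The state is a dict: "clock": time; "qpos": joint angles; "dq": joint speeds; "effort": joint torques, N m; "tool_pos": TCP position; "ee_rot": TCP orientation; "ft_force": force on the tool from outside, world axes, zero at the start; "moment": the same for the moment, N m; "finger_gap": finger opening in m; "gripper_force": force on a finger pad.
Only numpy, scipy, OpenCV 4.12 (cv2) and the standard library are available. Lean on these libraries where they do the work, as an engineer would, in place of code of your own. Each camera call takes 0.05 s, during which the arm holds its last target. There are 200 camera calls.

## Working session

There is one attempt and no reset: what is moved stays moved. The work goes in short steps, Python scripts to look and compute and a shell command to move; the robot and the scene stay as the last step left them, time stands still between calls to the robot, and variables do not carry over. Pictures are saved under pics/ and viewed, at most 14 in all, crops included, and the job is handed in when it is done.

```bash
ls; mkdir -p pics
cat > h.py <<'E'
import numpy as np, cv2
from station import r, camera, camera_info, job
from scipy.spatial.transform import Rotation as R
def cam(n):
    i=camera_info(n); a=np.array(i["attitude"],float)
    Rm=R.from_quat(a).as_matrix() if a.size==4 else a.reshape(3,3)
    return np.array(i["K"],float),np.array(i["dist"],float),np.array(i["origin"],float),Rm
def cloud(n,depth):
    K,d,o,Rm=cam(n); h,w=depth.shape
    u,v=np.meshgrid(np.arange(w),np.arange(h))
    p=cv2.undistortPoints(np.stack([u,v],-1).reshape(-1,1,2).astype(float),K,d).reshape(h,w,2)
    P=np.dstack([p,np.ones((h,w))])*depth[...,None]
    return P@Rm.T+o
def ray(n,uv,z):
    K,d,o,Rm=cam(n)
    p=cv2.undistortPoints(np.array(uv,float).reshape(-1,1,2),K,d).reshape(-1,2)
    D=np.c_[p,np.ones(len(p))]@Rm.T
    return o+D*((z-o[2])/D[:,2])[:,None]
E
python3 - <<'E'
from h import *
for n in("top","scene"):
    p,d=camera(n); np.savez(n+"0.npz",p=p,d=d); cv2.imwrite(f"pics/{n}0.png",p[...,::-1])
    print(n,camera_info(n))
print(r.observe())
E
```

```text
pics
top {'K': array([[478.38239925,   0.        , 320.44361161],
       [  0.        , 478.38239925, 198.17666599],
       [  0.        ,   0.        ,   1.        ]]), 'dist': array([-0.02185012,  0.        ,  0.        ,  0.        ,  0.        ]), 'origin': array([ 0.39030623, -0.01843788,  1.26764387]), 'attitude': array([-0.70494101,  0.70736452, -0.03963331,  0.03350836])}
scene {'K': array([[490.57655955,   0.        , 314.32710907],
       [  0.        , 490.57655955, 196.13052735],
       [  0.        ,   0.        ,   1.        ]]), 'dist': array([-0.097127,  0.      ,  0.      ,  0.      ,  0.      ]), 'origin': array([0.9557089 , 1.22252816, 0.80662057]), 'attitude': array([ 0.15473759,  0.85072324, -0.49557214, -0.08206405])}
{'clock': 0.1, 'qpos': array([ 1.08480364e+00,  2.17724445e-01,  1.61482995e+00, -3.48307461e-05,
        1.31130274e+00, -1.12175068e-01]), 'dq': array([-0.00159596, -0.00206629, -0.00134019, -0.00026625, -0.00172537,
        0.0002918 ]), 'effort': array([-7.40277846e-05, -3.98079658e+01, -3.04971886e+01, -2.45212414e-04,
        4.28304120e-03,  5.27025497e-05]), 'tool_pos': array([0.22784791, 0.5811678 , 0.2300411 ]), 'ee_rot': array([ 1.85817906e-01,  9.82583545e-01, -1.08693589e-03, -3.17528974e-04]), 'ft_force': array([-0.4647225 ,  1.22927572,  0.29056842]), 'moment': array([ 0.02705319,  0.00613188, -0.00423927]), 'gripper_force': 0.0, 'finger_gap': 0.08516908653894759}
```

View pics/top0.png

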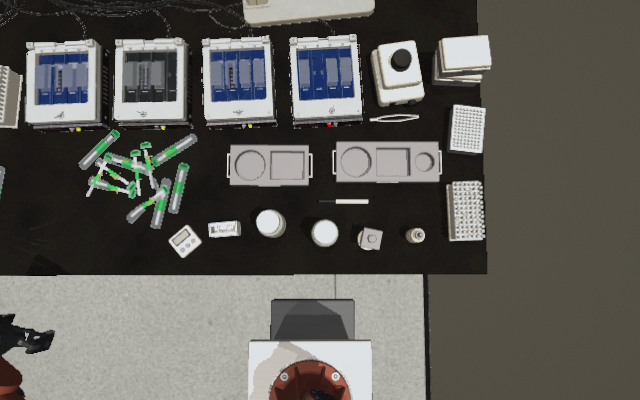

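View pics/scene0.png

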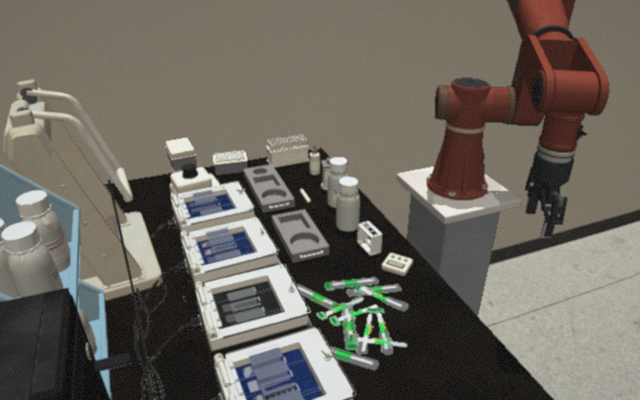

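The top view shows the timer (184,241), tube rack (224,228), bottle caps (270,222) and (324,232), jar (370,238), dropper (416,235), pen (345,201), full rack (466,210), two-place carrier (270,165) and three-place carrier (388,161). The scene view confirms everything is upright. Next I measure positions.

```bash
cat > m.py <<'E'
from h import *
def top_blob(p,d,uv,zlo,zhi,rad=30):
    C=cloud("top",d); m=((C[...,2]>zlo)&(C[...,2]<zhi)&(d>0)).astype(np.uint8)
    w=np.zeros_like(m); cv2.circle(w,uv,rad,1,-1); m&=w
    n,l,s,c=cv2.connectedComponentsWithStats(m)
    k=1+np.argmax(s[1:,4]); m=(l==k).astype(np.uint8)
    cs,_=cv2.findContours(m,cv2.RETR_EXTERNAL,cv2.CHAIN_APPROX_NONE)
    return m,max(cs,key=len),C
E
python3 - <<'E'
from m import *
f=np.load("top0.npz");p,d=f["p"],f["d"]
def rect(name,uv,lo,hi,z,rad=30):
    m,c,C=top_blob(p,d,uv,lo,hi,rad)
    P=ray("top",c.reshape(-1,2),z)[:,:2]
    (cx,cy),(w,h),a=cv2.minAreaRect((P*1000).astype(np.float32))
    (ex,ey),er=cv2.minEnclosingCircle((P*1000).astype(np.float32))
    print(name,"zmed %.3f"%np.median(C[...,2][m>0]),"rect",np.round([cx,cy,w,h,a],1),"circ",np.round([ex,ey,er*2],1),"px",m.sum())
rect("b1",(270,222),.135,.18,.154)
rect("b2",(324,232),.135,.18,.154)
rect("jarlid",(370,238),.08,.12,.091)
rect("jarknob",(372,238),.098,.13,.106)
rect("drop",(416,235),.06,.13,.073)
rect("dropnoz",(416,235),.085,.13,.107)
rect("stand",(224,228),.05,.08,.062)
rect("block",(466,210),.07,.12,.091,45)
rect("timer",(184,241),.01,.03,.018)
rect("pen",(345,201),.005,.03,.011,28)
rect("c2",(270,165),.018,.045,.028,50)
rect("c3",(388,161),.018,.045,.028,62)
C=cloud("top",d); print("bench z",np.median(C[205:215,380:400,2]))
big=[cv2.resize(p[y0:y1,150:500],None,fx=2.2,fy=2.2,interpolation=cv2.INTER_CUBIC) for y0,y1 in((125,265),)]
cv2.imwrite("pics/crop.png",big[0][...,::-1])
E
```

```text
b1 zmed 0.152 rect [450.6  95.1  53.6  51.2  89.8] circ [450.7  94.8  54.9] px 429
b2 zmed 0.152 rect [426.9 -38.6  51.2  51.   89.8] circ [426.6 -38.4  53.8] px 419
jarlid zmed 0.091 rect [ 412.1 -153.    47.7   47.7   78. ] circ [ 412.1 -153.    63. ] px 379
jarknob zmed 0.105 rect [ 412.3 -152.1   17.    16.9   89.8] circ [ 411.8 -152.9   18.9] px 47
drop zmed 0.078 rect [ 420.  -269.8   35.1   32.6   88.7] circ [ 420.4 -269.7   37.5] px 169
dropnoz zmed 0.093 rect [ 420.3 -267.6   19.6   19.4   89.7] circ [ 420.4 -267.6   21.6] px 62
stand zmed 0.060 rect [438.8 217.   34.   73.8   5. ] circ [439.  217.3  77.6] px 249
block zmed 0.081 rect [ 4.868e+02 -4.964e+02  8.970e+01  1.140e+01  1.000e-01] circ [ 486.7 -492.3   89.7] px 118
timer zmed 0.017 rect [408.2 324.7  62.4  66.5  40.1] circ [406.6 324.5  86.2] px 604
pen zmed 0.026 rect [ 574.7 -109.6   77.6   25.    87.6] circ [ 572.9 -109.5   79.1] px 189
c2 zmed 0.027 rect [605.8 104.1 223.5 103.6  89.9] circ [608.9 103.2 231.8] px 1635
c3 zmed 0.027 rect [ 614.4 -204.2  288.4  106.7   89.9] circ [ 614.3 -204.2  294.3] px 2354
bench z -0.0007216375438289235
```

View pics/crop.png

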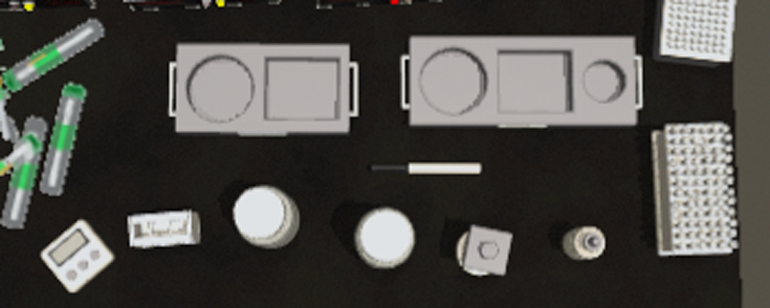

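The crop shows both carriers with empty nests: round well, bay, and on the longer one a small well to the right. The jar is turned about -12° and the tube rack about +5°. The pen lies between the carriers and the stock. Next I need the nest centres and the tool's directions.

Run:
```python
from m import *
f=np.load("top0.npz");p,d=f["p"],f["d"]
C=cloud("top",d)
for n,uv,x0,x1,y0,y1,loc in(("c2",0,225,312,140,190,[51,-47]),("c3",0,330,445,136,185,[83,-15,-98])):
    m=((C[...,2]>.022)&(C[...,2]<.04)).astype(np.uint8); w=np.zeros_like(m); w[y0:y1,x0:x1]=1; m&=w
    cs,hr=cv2.findContours(m,cv2.RETR_CCOMP,cv2.CHAIN_APPROX_NONE)
    pts=[]
    for c,h in zip(cs,hr[0]):
        if h[3]>=0 and cv2.contourArea(c)>80:
            P=(ray("top",c.reshape(-1,2),.028)[:,:2]*1000).astype(np.float32)
            (cx,cy),(a,b),t=cv2.minAreaRect(P); pts.append((cx,cy)); print(n,np.round([cx,cy,a,b,t],1))
    pts=np.array(sorted(pts,key=lambda q:-q[1])); v=pts[0]-pts[-1]
    print(" yaw deg",np.degrees(np.arctan2(-v[0],v[1])),"len",np.linalg.norm(v),"exp",loc[0]-loc[-1])
# pen by colour at bench
s=r.observe(); print("tool axes (cols)\n",np.round(R.from_quat(s["ee_rot"]).as_matrix(),3), s["tool_pos"])
```

```text
c2 [606.9  58.   94.5  79.7  89.9]
c2 [607.2 156.3  81.6  79.7  89.8]
 yaw deg -0.15293536504914781 len 98.30208511376763 exp 98
c3 [ 614.8 -303.3   52.    51.5   44.4]
c3 [ 614.3 -220.6   95.3   80.    89.9]
c3 [ 614.6 -122.    80.2   81.    44.8]
 yaw deg 0.059576589157325915 len 181.2610232826622 exp 181
tool axes (cols)
 [[-0.931  0.365 -0.001]
 [ 0.365  0.931 -0.002]
 [ 0.    -0.002 -1.   ]] [0.22784791 0.5811678  0.2300411 ]
```

```bash
cat > g.py <<'E'
# g.py x y z ang(deg of tool y from world x): remaining shift in tool axes (mm) and yaw
import sys; from h import *
s=r.observe(); M=R.from_quat(s["ee_rot"]).as_matrix(); x=list(map(float,sys.argv[1:5]))
a=np.degrees(np.arctan2(M[1,1],M[0,1]))
print("clk %.1f"%s["clock"],"gap %.4f"%s["finger_gap"],"gf %.1f"%s["gripper_force"],"ft",np.round(s["ft_force"],1),"ang %.2f"%a)
print("tool delta mm",np.round(M.T@(np.array(x[:3])-s["tool_pos"])*1000,1),"yaw %.2f"%(a-x[3]),"tool_pos",np.round(s["tool_pos"],4),"q",np.round(s["qpos"],2))
E
Y='{"fingers":0.085,"xyz":[0,0,0],"yaw":6.36}'
python3 -m crank '[{"fingers":0.085,"xyz":[0,0,0],"yaw":6.36},{"fingers":0.085,"xyz":[0,0,0],"yaw":6.36},{"fingers":0.085,"xyz":[0,0,0],"yaw":6.36},{"fingers":0.085,"xyz":[0,0,0],"yaw":6.36},{"fingers":0.085,"xyz":[0,0,0],"yaw":6.36}]' 40
python3 -m crank '[{"fingers":0.085,"xyz":[0,0,0],"yaw":6.36},{"fingers":0.085,"xyz":[0,0,0],"yaw":6.36},{"fingers":0.085,"xyz":[0,0,0],"yaw":6.36},{"fingers":0.085,"xyz":[0,0,0],"yaw":6.36},{"fingers":0.085,"xyz":[0,0,0],"yaw":6.36}]'
python3 -m crank '[{"fingers":0.085,"xyz":[0,0,0],"yaw":0}]'
python3 g.py .439 .217 .15 5
```

```text
clock: 0.52
tool_pos: [0.228, 0.5814, 0.2305]
ee_rot: [0.45, 0.893, -0.001, -0.0]
ft_force: [0.7, -0.5, -0.3]
finger_gap: 0.0848
gripper_force: 0.0
clock: 0.93
tool_pos: [0.228, 0.5814, 0.2305]
ee_rot: [0.678, 0.735, -0.001, 0.0]
ft_force: [0.1, 0.3, -0.2]
finger_gap: 0.085
gripper_force: 0.0
clock: 1.02
tool_pos: [0.228, 0.5814, 0.2305]
ee_rot: [0.676, 0.737, -0.001, 0.0]
ft_force: [0.1, 0.5, 1.0]
finger_gap: 0.0851
gripper_force: 0.0
clk 1.0 gap 0.0851 gf 0.0 ft [0.1 0.5 1. ] ang 4.88
tool delta mm [-381.   179.3   80.8] yaw -0.12 tool_pos [0.228  0.5814 0.2305] q [1.08 0.22 1.61 0.   1.31 1.  ]
```

```bash
python3 -m crank '[{"fingers":0.085,"xyz":[-0.0254,0.012,0],"yaw":0},{"fingers":0.085,"xyz":[-0.0254,0.012,0],"yaw":0},{"fingers":0.085,"xyz":[-0.0254,0.012,0],"yaw":0},{"fingers":0.085,"xyz":[-0.0254,0.012,0],"yaw":0},{"fingers":0.085,"xyz":[-0.0254,0.012,0],"yaw":0}]' >/dev/null
python3 -m crank '[{"fingers":0.085,"xyz":[-0.0254,0.012,0],"yaw":0},{"fingers":0.085,"xyz":[-0.0254,0.012,0],"yaw":0},{"fingers":0.085,"xyz":[-0.0254,0.012,0],"yaw":0},{"fingers":0.085,"xyz":[-0.0254,0.012,0],"yaw":0},{"fingers":0.085,"xyz":[-0.0254,0.012,0],"yaw":0}]' >/dev/null
python3 -m crank '[{"fingers":0.085,"xyz":[-0.0254,0.012,0.02],"yaw":0},{"fingers":0.085,"xyz":[-0.0254,0.012,0.02],"yaw":0},{"fingers":0.085,"xyz":[-0.0254,0.012,0.02],"yaw":0},{"fingers":0.085,"xyz":[-0.0254,0.012,0.02],"yaw":0},{"fingers":0.085,"xyz":[-0.0254,0.012,0],"yaw":0}]' >/dev/null
python3 -m crank '[{"fingers":0.085,"xyz":[0,0,0],"yaw":0},{"fingers":0.085,"xyz":[0,0,0],"yaw":0}]' >/dev/null
python3 g.py .439 .217 .036 5
```

```text
clk 2.4 gap 0.0853 gf 0.0 ft [ 0.2  0.1 -0.4] ang 4.93
tool delta mm [  0.3  -1.7 114.8] yaw -0.07 tool_pos [0.4408 0.2169 0.1508] q [0.31 0.02 1.99 0.   1.13 0.23]
```

```bash
python3 -m crank '[{"fingers":0.085,"xyz":[0,-0.0017,0.023],"yaw":0},{"fingers":0.085,"xyz":[0,0,0.023],"yaw":0},{"fingers":0.085,"xyz":[0,0,0.023],"yaw":0},{"fingers":0.085,"xyz":[0,0,0.023],"yaw":0},{"fingers":0.085,"xyz":[0,0,0.023],"yaw":0}]' >/dev/null
python3 -m crank '[{"fingers":0.02,"xyz":[0,0,0],"yaw":0},{"fingers":0.02,"xyz":[0,0,0],"yaw":0},{"fingers":0.02,"xyz":[0,0,0],"yaw":0},{"fingers":0.02,"xyz":[0,0,0],"yaw":0},{"fingers":0.02,"xyz":[0,0,0],"yaw":0}]' 30
python3 -m crank '[{"fingers":0.02,"xyz":[0,0,0],"yaw":0},{"fingers":0.02,"xyz":[0,0,0],"yaw":0},{"fingers":0.02,"xyz":[0,0,0],"yaw":0},{"fingers":0.02,"xyz":[0,0,0],"yaw":0},{"fingers":0.02,"xyz":[0,0,0],"yaw":0}]'
python3 g.py .6145 -.2205 .25 0
```

```text
clock: 3.27
tool_pos: [0.4406, 0.2187, 0.0385]
ee_rot: [0.676, 0.737, 0.002, 0.001]
ft_force: [-1.0, 1.0, 2.6]
finger_gap: 0.033
gripper_force: 29.5
clock: 3.68
tool_pos: [0.4406, 0.2187, 0.0384]
ee_rot: [0.676, 0.737, 0.002, 0.001]
ft_force: [-1.6, 1.1, 6.3]
finger_gap: 0.0329
gripper_force: 29.8
clk 3.7 gap 0.0329 gf 29.8 ft [-1.6  1.1  6.3] ang 4.97
tool delta mm [-452.3  135.9 -211.8] yaw 4.97 tool_pos [0.4406 0.2187 0.0384] q [0.32 0.2  2.05 0.   0.89 0.23]
```

```bash
python3 -m crank '[{"fingers":0.02,"xyz":[0,0,-0.01],"yaw":0},{"fingers":0.02,"xyz":[0,0,-0.02],"yaw":0},{"fingers":0.02,"xyz":[0,0,-0.025],"yaw":0},{"fingers":0.02,"xyz":[0,0,-0.025],"yaw":0},{"fingers":0.02,"xyz":[0,0,-0.025],"yaw":0}]' >/dev/null
python3 -m crank '[{"fingers":0.02,"xyz":[0,0,-0.025],"yaw":1},{"fingers":0.02,"xyz":[0,0,-0.025],"yaw":1},{"fingers":0.02,"xyz":[0,0,-0.025],"yaw":1},{"fingers":0.02,"xyz":[0,0,-0.02],"yaw":1},{"fingers":0.02,"xyz":[0,0,-0.01],"yaw":1}]' 
python3 g.py .6145 -.2205 .25 0
```

```text
clock: 4.52
tool_pos: [0.4402, 0.218, 0.2501]
ee_rot: [0.708, 0.707, 0.002, 0.001]
ft_force: [1.2, -0.7, -1.8]
finger_gap: 0.0328
gripper_force: 30.1
clk 4.5 gap 0.0328 gf 30.1 ft [ 1.2 -0.7 -1.8] ang -0.08
tool delta mm [-4.383e+02  1.749e+02  4.000e-01] yaw -0.08 tool_pos [0.4402 0.218  0.2501] q [ 0.32 -0.09  1.9  -0.    1.33  0.32]
```

```bash
python3 -m crank '[{"fingers":0.02,"xyz":[-0.015,0.006,0],"yaw":0},{"fingers":0.02,"xyz":[-0.0275,0.011,0],"yaw":0},{"fingers":0.02,"xyz":[-0.0275,0.011,0],"yaw":0},{"fingers":0.02,"xyz":[-0.0275,0.011,0],"yaw":0},{"fingers":0.02,"xyz":[-0.0275,0.011,0],"yaw":0}]' >/dev/null
python3 -m crank '[{"fingers":0.02,"xyz":[-0.0275,0.011,0],"yaw":0},{"fingers":0.02,"xyz":[-0.0275,0.011,0],"yaw":0},{"fingers":0.02,"xyz":[-0.0275,0.011,0],"yaw":0},{"fingers":0.02,"xyz":[-0.0275,0.011,0],"yaw":0},{"fingers":0.02,"xyz":[-0.0275,0.011,0],"yaw":0}]' >/dev/null
python3 -m crank '[{"fingers":0.02,"xyz":[-0.0275,0.011,0],"yaw":0},{"fingers":0.02,"xyz":[-0.0275,0.011,0],"yaw":0},{"fingers":0.02,"xyz":[-0.0275,0.011,0],"yaw":0},{"fingers":0.02,"xyz":[-0.0275,0.011,0],"yaw":0},{"fingers":0.02,"xyz":[-0.0275,0.011,0],"yaw":0}]' >/dev/null
python3 -m crank '[{"fingers":0.02,"xyz":[-0.0275,0.011,0],"yaw":0},{"fingers":0.02,"xyz":[-0.012,0.005,0],"yaw":0},{"fingers":0.02,"xyz":[0,0,0],"yaw":0},{"fingers":0.02,"xyz":[0,0,0],"yaw":0}]' >/dev/null
python3 g.py .6145 -.2205 .044 0
```

```text
clk 6.1 gap 0.0329 gf 30.2 ft [ 0.2 -0.7 -1.7] ang -0.09
tool delta mm [  0.8   0.9 201.2] yaw -0.09 tool_pos [ 0.614  -0.2216  0.2452] q [-0.45  0.27  1.53  0.    1.35 -0.45]
```

```bash
python3 -m crank '[{"fingers":0.02,"xyz":[0.0005,0.0005,0.012],"yaw":0},{"fingers":0.02,"xyz":[0,0,0.025],"yaw":0},{"fingers":0.02,"xyz":[0,0,0.025],"yaw":0},{"fingers":0.02,"xyz":[0,0,0.025],"yaw":0},{"fingers":0.02,"xyz":[0,0,0.025],"yaw":0}]' >/dev/null
python3 -m crank '[{"fingers":0.02,"xyz":[0,0,0.025],"yaw":0},{"fingers":0.02,"xyz":[0,0,0.025],"yaw":0},{"fingers":0.02,"xyz":[0,0,0.015],"yaw":0},{"fingers":0.02,"xyz":[0,0,0.008],"yaw":0},{"fingers":0.02,"xyz":[0,0,0.006],"yaw":0}]' >/dev/null
python3 -m crank '[{"fingers":0.02,"xyz":[0,0,0.003],"yaw":0},{"fingers":0.02,"xyz":[0,0,0.003],"yaw":0},{"fingers":0.02,"xyz":[0,0,0.002],"yaw":0},{"fingers":0.02,"xyz":[0,0,0],"yaw":0},{"fingers":0.02,"xyz":[0,0,0],"yaw":0}]'
python3 g.py .6145 -.2205 .044 0
```

```text
clock: 7.35
tool_pos: [0.6159, -0.2216, 0.0483]
ee_rot: [0.707, 0.707, 0.0, 0.001]
ft_force: [0.4, -0.1, -1.8]
finger_gap: 0.0332
gripper_force: 30.2
clk 7.3 gap 0.0332 gf 30.2 ft [ 0.4 -0.1 -1.8] ang -0.02
tool delta mm [ 1.1 -1.4  4.3] yaw -0.02 tool_pos [ 0.6159 -0.2216  0.0483] q [-0.45  0.48  1.65  0.    1.02 -0.45]
```

```bash
python3 -m crank '[{"fingers":0.02,"xyz":[0,0,0.002],"yaw":0},{"fingers":0.02,"xyz":[0,0,0.002],"yaw":0},{"fingers":0.02,"xyz":[0,0,0.001],"yaw":0},{"fingers":0.02,"xyz":[0,0,0],"yaw":0},{"fingers":0.02,"xyz":[0,0,0],"yaw":0}]'
python3 -m crank '[{"fingers":0.06,"xyz":[0,0,0],"yaw":0},{"fingers":0.06,"xyz":[0,0,0],"yaw":0},{"fingers":0.06,"xyz":[0,0,0],"yaw":0},{"fingers":0.06,"xyz":[0,0,0],"yaw":0}]'
python3 -m crank '[{"fingers":0.06,"xyz":[0,0,-0.015],"yaw":0},{"fingers":0.06,"xyz":[0,0,-0.025],"yaw":0},{"fingers":0.085,"xyz":[0,0,-0.025],"yaw":0},{"fingers":0.085,"xyz":[0,0,-0.025],"yaw":0},{"fingers":0.085,"xyz":[0,0,-0.025],"yaw":0}]'
python3 g.py .4203 -.270 .15 0
```

```text
clock: 7.77
tool_pos: [0.6161, -0.2218, 0.0446]
ee_rot: [0.707, 0.707, 0.0, 0.001]
ft_force: [-2.8, 0.6, 6.6]
finger_gap: 0.0332
gripper_force: 30.6
clock: 8.1
tool_pos: [0.6152, -0.2212, 0.0421]
ee_rot: [0.707, 0.707, -0.0, -0.0]
ft_force: [0.0, 0.3, -0.1]
finger_gap: 0.0599
gripper_force: 0.0
clock: 8.52
tool_pos: [0.6153, -0.2213, 0.1595]
ee_rot: [0.707, 0.707, 0.0, 0.0]
ft_force: [0.9, 0.2, 1.0]
finger_gap: 0.0849
gripper_force: 0.0
clk 8.5 gap 0.0849 gf 0.0 ft [0.9 0.2 1. ] ang -0.02
tool delta mm [ -48.8 -195.     9.4] yaw -0.02 tool_pos [ 0.6153 -0.2213  0.1595] q [-0.45  0.34  1.6  -0.    1.2  -0.45]
```

```bash
python3 -m crank '[{"fingers":0.085,"xyz":[-0.006,-0.025,0],"yaw":0},{"fingers":0.085,"xyz":[-0.006,-0.025,0],"yaw":0},{"fingers":0.085,"xyz":[-0.006,-0.025,0],"yaw":0},{"fingers":0.085,"xyz":[-0.006,-0.025,0],"yaw":0},{"fingers":0.085,"xyz":[-0.006,-0.025,0],"yaw":0}]' >/dev/null
python3 -m crank '[{"fingers":0.085,"xyz":[-0.006,-0.025,0],"yaw":0},{"fingers":0.085,"xyz":[-0.006,-0.025,0],"yaw":0},{"fingers":0.085,"xyz":[-0.0068,-0.02,0],"yaw":0},{"fingers":0.085,"xyz":[0,0,0],"yaw":0},{"fingers":0.085,"xyz":[0,0,0],"yaw":0}]' >/dev/null
python3 g.py .4203 -.270 .040 0
```

```text
clk 9.3 gap 0.0846 gf 0.0 ft [ 1.2 -0.1  0.7] ang -0.13
tool delta mm [  0.6   0.2 118.3] yaw -0.13 tool_pos [ 0.42   -0.2705  0.1583] q [-0.71  0.02  1.97  0.    1.14 -0.71]
```

```bash
python3 -m crank '[{"fingers":0.085,"xyz":[0,0,0.024],"yaw":0},{"fingers":0.085,"xyz":[0,0,0.024],"yaw":0},{"fingers":0.085,"xyz":[0,0,0.024],"yaw":0},{"fingers":0.085,"xyz":[0,0,0.024],"yaw":0},{"fingers":0.085,"xyz":[0,0,0.022],"yaw":0}]' >/dev/null
python3 -m crank '[{"fingers":0.02,"xyz":[0,0,0],"yaw":0},{"fingers":0.02,"xyz":[0,0,0],"yaw":0},{"fingers":0.02,"xyz":[0,0,0],"yaw":0},{"fingers":0.02,"xyz":[0,0,0],"yaw":0},{"fingers":0.02,"xyz":[0,0,0],"yaw":0}]' 30
python3 -m crank '[{"fingers":0.02,"xyz":[0,0,0],"yaw":0},{"fingers":0.02,"xyz":[0,0,0],"yaw":0},{"fingers":0.02,"xyz":[0,0,0],"yaw":0}]'
python3 -m crank '[{"fingers":0.02,"xyz":[0,0,-0.01],"yaw":0},{"fingers":0.02,"xyz":[0,0,-0.02],"yaw":0},{"fingers":0.02,"xyz":[0,0,-0.025],"yaw":0},{"fingers":0.02,"xyz":[0,0,-0.025],"yaw":0},{"fingers":0.02,"xyz":[0,0,-0.02],"yaw":0}]' 
python3 g.py .6148 -.303 .14 0
```

```text
clock: 10.18
tool_pos: [0.422, -0.2712, 0.0415]
ee_rot: [0.707, 0.707, 0.0, 0.002]
ft_force: [-0.9, 0.5, 2.2]
finger_gap: 0.0345
gripper_force: 30.1
clock: 10.43
tool_pos: [0.422, -0.2712, 0.0414]
ee_rot: [0.707, 0.707, 0.0, 0.002]
ft_force: [0.5, 0.5, 6.6]
finger_gap: 0.035
gripper_force: 30.4
clock: 10.85
tool_pos: [0.4202, -0.27, 0.1413]
ee_rot: [0.707, 0.707, -0.0, 0.0]
ft_force: [0.6, -0.5, -1.3]
finger_gap: 0.0348
gripper_force: 30.4
clk 10.8 gap 0.0348 gf 30.4 ft [ 0.6 -0.5 -1.3] ang -0.02
tool delta mm [-32.9 194.6   1.4] yaw -0.02 tool_pos [ 0.4202 -0.27    0.1413] q [-0.71  0.05  1.98 -0.    1.11 -0.71]
```

```bash
python3 -m crank '[{"fingers":0.02,"xyz":[-0.002,0.015,0],"yaw":0},{"fingers":0.02,"xyz":[-0.004,0.025,0],"yaw":0},{"fingers":0.02,"xyz":[-0.004,0.025,0],"yaw":0},{"fingers":0.02,"xyz":[-0.004,0.025,0],"yaw":0},{"fingers":0.02,"xyz":[-0.004,0.025,0],"yaw":0}]' >/dev/null
python3 -m crank '[{"fingers":0.02,"xyz":[-0.004,0.025,0],"yaw":0},{"fingers":0.02,"xyz":[-0.004,0.025,0],"yaw":0},{"fingers":0.02,"xyz":[-0.004,0.02,0],"yaw":0},{"fingers":0.02,"xyz":[-0.003,0.01,0],"yaw":0},{"fingers":0.02,"xyz":[0,0,0],"yaw":0}]' >/dev/null
python3 -m crank '[{"fingers":0.02,"xyz":[0,0,0],"yaw":0},{"fingers":0.02,"xyz":[0,0,0],"yaw":0}]' >/dev/null
python3 g.py .6148 -.303 .0475 0
python3 - <<'E'
from h import *
p,d=camera("scene"); cv2.imwrite("pics/s1.png",cv2.resize(p[110:260,200:420],None,fx=3.5,fy=3.5)[...,::-1])
E
```

```text
clk 11.8 gap 0.0348 gf 30.4 ft [-0.9  0.  -0.2] ang -0.03
tool delta mm [-0.5  1.  91.3] yaw -0.03 tool_pos [ 0.614  -0.3026  0.1388] q [-0.56  0.42  1.53 -0.    1.19 -0.56]
```

View pics/s1.png

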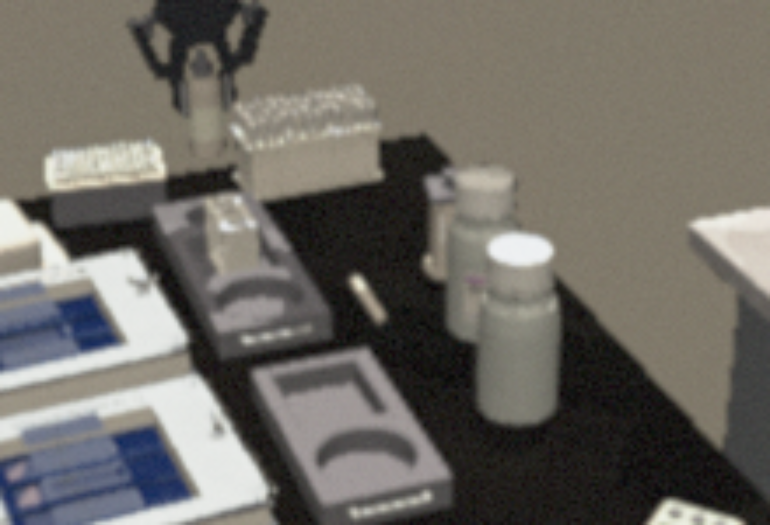

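The tube rack stands in the three-place bay (crop 232,232), and the dropper hangs upright in the gripper (205,110). I'm lowering it.

```bash
python3 -m crank '[{"fingers":0.02,"xyz":[-0.0005,0.001,0.015],"yaw":0},{"fingers":0.02,"xyz":[0,0,0.02],"yaw":0},{"fingers":0.02,"xyz":[0,0,0.015],"yaw":0},{"fingers":0.02,"xyz":[0,0,0.013],"yaw":0},{"fingers":0.02,"xyz":[0,0,0.01],"yaw":0}]' >/dev/null
python3 -m crank '[{"fingers":0.02,"xyz":[0,0,0.006],"yaw":0},{"fingers":0.02,"xyz":[0,0,0.004],"yaw":0},{"fingers":0.02,"xyz":[0,0,0.003],"yaw":0},{"fingers":0.02,"xyz":[0,0,0],"yaw":0},{"fingers":0.02,"xyz":[0,0,0],"yaw":0}]'
python3 g.py .6148 -.303 .0475 0
```

```text
clock: 12.73
tool_pos: [0.6168, -0.3039, 0.0539]
ee_rot: [0.707, 0.707, 0.0, 0.001]
ft_force: [1.6, 1.1, -0.6]
finger_gap: 0.0349
gripper_force: 30.4
clk 12.7 gap 0.0349 gf 30.4 ft [ 1.6  1.1 -0.6] ang -0.01
tool delta mm [ 0.9 -2.   6.4] yaw -0.01 tool_pos [ 0.6168 -0.3039  0.0539] q [-0.56  0.53  1.56 -0.    1.05 -0.56]
```

```bash
python3 -m crank '[{"fingers":0.02,"xyz":[0.0005,-0.0015,0.003],"yaw":0},{"fingers":0.02,"xyz":[0,0,0.002],"yaw":0},{"fingers":0.02,"xyz":[0,0,0.002],"yaw":0},{"fingers":0.02,"xyz":[0,0,0],"yaw":0},{"fingers":0.02,"xyz":[0,0,0],"yaw":0}]'
python3 -m crank '[{"fingers":0.06,"xyz":[0,0,0],"yaw":0},{"fingers":0.06,"xyz":[0,0,0],"yaw":0},{"fingers":0.06,"xyz":[0,0,0],"yaw":0},{"fingers":0.06,"xyz":[0,0,0],"yaw":0}]' | head -2
python3 -m crank '[{"fingers":0.06,"xyz":[0,0,-0.015],"yaw":0},{"fingers":0.06,"xyz":[0,0,-0.025],"yaw":0},{"fingers":0.06,"xyz":[0,0,-0.035],"yaw":0},{"fingers":0.085,"xyz":[0,0,-0.035],"yaw":0},{"fingers":0.085,"xyz":[0,0,-0.035],"yaw":0}]' | head -2
python3 g.py .412 -.1527 .19 0
```

```text
clock: 13.15
tool_pos: [0.6151, -0.3033, 0.0476]
ee_rot: [0.707, 0.707, 0.0, 0.0]
ft_force: [-1.1, 0.7, 4.6]
finger_gap: 0.0351
gripper_force: 30.9
clock: 13.48
tool_pos: [0.6146, -0.303, 0.0459]
clock: 13.9
tool_pos: [0.6146, -0.3029, 0.1936]
clk 13.9 gap 0.0815 gf 0.0 ft [ 0.4 -0.9  0.7] ang -0.02
tool delta mm [ 150.1 -202.6    3.5] yaw -0.02 tool_pos [ 0.6146 -0.3029  0.1936] q [-0.56  0.37  1.49  0.    1.28 -0.56]
```

```bash
python3 -m crank '[{"fingers":0.085,"xyz":[0.0167,-0.0225,0],"yaw":0},{"fingers":0.085,"xyz":[0.0167,-0.0225,0],"yaw":0},{"fingers":0.085,"xyz":[0.0167,-0.0225,0],"yaw":0},{"fingers":0.085,"xyz":[0.0167,-0.0225,0],"yaw":0},{"fingers":0.085,"xyz":[0.0167,-0.0225,0],"yaw":0}]' >/dev/null
python3 -m crank '[{"fingers":0.085,"xyz":[0.0167,-0.0225,0],"yaw":0},{"fingers":0.085,"xyz":[0.0167,-0.0225,0],"yaw":0},{"fingers":0.085,"xyz":[0.0167,-0.0225,0],"yaw":0},{"fingers":0.085,"xyz":[0.0167,-0.0225,0],"yaw":0},{"fingers":0.085,"xyz":[0,0,0],"yaw":6}]' >/dev/null
python3 -m crank '[{"fingers":0.085,"xyz":[0,0,0],"yaw":6},{"fingers":0.085,"xyz":[0,0,0],"yaw":0},{"fingers":0.085,"xyz":[0,0,0],"yaw":0}]' >/dev/null
python3 g.py .412 -.1527 .066 -12
```

```text
clk 15.0 gap 0.0848 gf 0.0 ft [-0.3  0.8  0.2] ang -11.86
tool delta mm [ 1.000e-01 -9.000e-01  1.264e+02] yaw 0.14 tool_pos [ 0.4127 -0.1529  0.1924] q [-0.51 -0.15  2.07  0.    1.22 -0.31]
```

```bash
python3 -m crank '[{"fingers":0.085,"xyz":[0,-0.001,0.025],"yaw":0},{"fingers":0.085,"xyz":[0,0,0.025],"yaw":0},{"fingers":0.085,"xyz":[0,0,0.026],"yaw":0},{"fingers":0.085,"xyz":[0,0,0.025],"yaw":0},{"fingers":0.085,"xyz":[0,0,0.025],"yaw":0}]' >/dev/null
python3 -m crank '[{"fingers":0.03,"xyz":[0,0,0],"yaw":0},{"fingers":0.03,"xyz":[0,0,0],"yaw":0},{"fingers":0.03,"xyz":[0,0,0],"yaw":0},{"fingers":0.03,"xyz":[0,0,0],"yaw":0},{"fingers":0.03,"xyz":[0,0,0],"yaw":0}]' 35
python3 -m crank '[{"fingers":0.03,"xyz":[0,0,0],"yaw":0},{"fingers":0.03,"xyz":[0,0,0],"yaw":0},{"fingers":0.03,"xyz":[0,0,0],"yaw":0}]'
python3 -m crank '[{"fingers":0.03,"xyz":[0,0,-0.01],"yaw":0},{"fingers":0.03,"xyz":[0,0,-0.02],"yaw":0},{"fingers":0.03,"xyz":[0,0,-0.025],"yaw":0},{"fingers":0.03,"xyz":[0,0,-0.025],"yaw":0},{"fingers":0.03,"xyz":[0,0,-0.025],"yaw":0}]' >/dev/null
python3 -m crank '[{"fingers":0.03,"xyz":[0,0,-0.025],"yaw":0},{"fingers":0.03,"xyz":[0,0,-0.025],"yaw":-3},{"fingers":0.03,"xyz":[0,0,-0.02],"yaw":-5},{"fingers":0.03,"xyz":[0,0,-0.01],"yaw":-4},{"fingers":0.03,"xyz":[0,0,0],"yaw":0}]' 
python3 g.py .607 .058 .245 0
```

```text
clock: 15.82
tool_pos: [0.4129, -0.1534, 0.0671]
ee_rot: [0.777, 0.629, 0.001, 0.002]
ft_force: [-0.1, -0.1, 1.2]
finger_gap: 0.0476
gripper_force: 37.2
clock: 16.07
tool_pos: [0.4129, -0.1534, 0.0671]
ee_rot: [0.777, 0.629, 0.001, 0.002]
ft_force: [-0.2, 0.3, 6.1]
finger_gap: 0.0474
gripper_force: 37.9
clock: 16.9
tool_pos: [0.4125, -0.1531, 0.2534]
ee_rot: [0.707, 0.707, 0.001, 0.003]
ft_force: [0.4, -0.4, -2.0]
finger_gap: 0.0472
gripper_force: 37.1
clk 16.9 gap 0.0472 gf 37.1 ft [ 0.4 -0.4 -2. ] ang 0.05
tool delta mm [210.9 194.7   8.8] yaw 0.05 tool_pos [ 0.4125 -0.1531  0.2534] q [-0.52 -0.22  2.01  0.    1.35 -0.52]
```

```bash
python3 -m crank '[{"fingers":0.03,"xyz":[0.011,0.010,0],"yaw":0},{"fingers":0.03,"xyz":[0.021,0.0195,0],"yaw":0},{"fingers":0.03,"xyz":[0.021,0.0195,0],"yaw":0},{"fingers":0.03,"xyz":[0.021,0.0195,0],"yaw":0},{"fingers":0.03,"xyz":[0.021,0.0195,0],"yaw":0}]' >/dev/null
python3 -m crank '[{"fingers":0.03,"xyz":[0.021,0.0195,0],"yaw":0},{"fingers":0.03,"xyz":[0.021,0.0195,0],"yaw":0},{"fingers":0.03,"xyz":[0.021,0.0195,0],"yaw":0},{"fingers":0.03,"xyz":[0.021,0.0195,0],"yaw":0},{"fingers":0.03,"xyz":[0.021,0.0195,0],"yaw":0}]' >/dev/null
python3 -m crank '[{"fingers":0.03,"xyz":[0.011,0.009,0.02],"yaw":0},{"fingers":0.03,"xyz":[0,0,0.025],"yaw":0},{"fingers":0.03,"xyz":[0,0,0.02],"yaw":0},{"fingers":0.03,"xyz":[0,0,0],"yaw":0},{"fingers":0.03,"xyz":[0,0,0],"yaw":0}]' >/dev/null
python3 g.py .607 .058 .073 0
python3 - <<'E'
from h import *
p,d=camera("scene"); cv2.imwrite("pics/s2.png",cv2.resize(p[110:260,200:420],None,fx=3.5,fy=3.5)[...,::-1])
E
```

```text
clk 18.1 gap 0.0472 gf 37.2 ft [-0.1  0.5 -2.6] ang -0.07
tool delta mm [ -0.6   4.6 108.9] yaw -0.07 tool_pos [0.6032 0.0586 0.1819] q [-0.02  0.23  1.7   0.    1.22 -0.02]
```

View pics/s2.png

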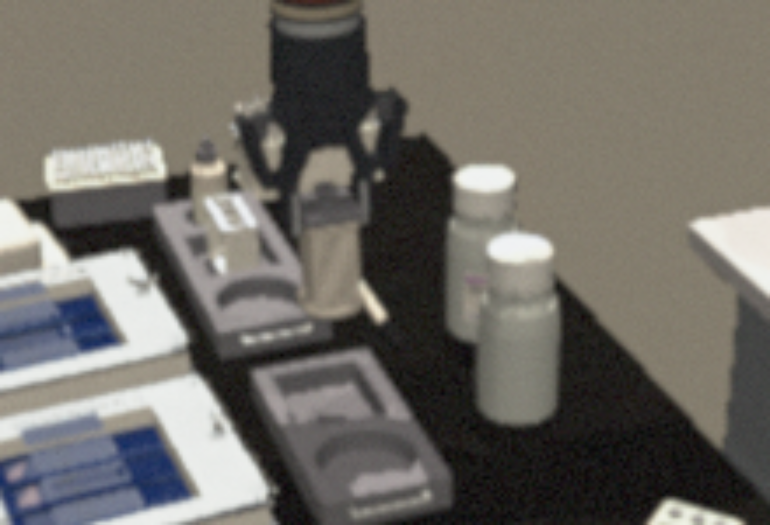

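The dropper stands in the small well (crop 207,180) and the jar hangs upright from its lid (332,250). I'm lowering it into the two-place bay.

```bash
python3 -m crank '[{"fingers":0.03,"xyz":[0,0.0035,0.015],"yaw":0},{"fingers":0.03,"xyz":[0,0,0.022],"yaw":0},{"fingers":0.03,"xyz":[0,0,0.022],"yaw":0},{"fingers":0.03,"xyz":[0,0,0.02],"yaw":0},{"fingers":0.03,"xyz":[0,0,0.01],"yaw":0}]' >/dev/null
python3 -m crank '[{"fingers":0.03,"xyz":[0,0,0.006],"yaw":0},{"fingers":0.03,"xyz":[0,0,0.004],"yaw":0},{"fingers":0.03,"xyz":[0,0,0.002],"yaw":0},{"fingers":0.03,"xyz":[0,0,0],"yaw":0},{"fingers":0.03,"xyz":[0,0,0],"yaw":0}]'
python3 g.py .607 .058 .073 0
```

```text
clock: 19.03
tool_pos: [0.6105, 0.0584, 0.0857]
ee_rot: [0.707, 0.707, 0.001, 0.001]
ft_force: [0.2, 0.2, -2.2]
finger_gap: 0.0471
gripper_force: 37.2
clk 19.0 gap 0.0471 gf 37.2 ft [ 0.2  0.2 -2.2] ang -0.02
tool delta mm [-0.4 -3.5 12.7] yaw -0.02 tool_pos [0.6105 0.0584 0.0857] q [-0.02  0.35  1.74 -0.    1.05 -0.02]
```

```bash
python3 -m crank '[{"fingers":0.03,"xyz":[0,-0.0025,0.004],"yaw":0},{"fingers":0.03,"xyz":[0,0,0.004],"yaw":0},{"fingers":0.03,"xyz":[0,0,0.003],"yaw":0},{"fingers":0.03,"xyz":[0,0,0.002],"yaw":0},{"fingers":0.03,"xyz":[0,0,0],"yaw":0}]'
python3 -m crank '[{"fingers":0.03,"xyz":[0,0,0],"yaw":0},{"fingers":0.03,"xyz":[0,0,0],"yaw":0}]'|head -4
python3 g.py .607 .058 .073 0
```

```text
clock: 19.45
tool_pos: [0.6069, 0.0585, 0.0732]
ee_rot: [0.707, 0.707, -0.0, -0.0]
ft_force: [-4.4, -0.1, 7.9]
finger_gap: 0.0472
gripper_force: 38.4
clock: 19.62
tool_pos: [0.6069, 0.0585, 0.0732]
ee_rot: [0.707, 0.707, -0.0, -0.0]
ft_force: [-4.1, 0.5, 8.1]
clk 19.6 gap 0.0472 gf 38.3 ft [-4.1  0.5  8.1] ang -0.01
tool delta mm [-0.5  0.1  0.2] yaw -0.01 tool_pos [0.6069 0.0585 0.0732] q [-0.02  0.36  1.75 -0.    1.03 -0.02]
```

```bash
python3 -m crank '[{"fingers":0.075,"xyz":[0,0,0],"yaw":0},{"fingers":0.075,"xyz":[0,0,0],"yaw":0},{"fingers":0.075,"xyz":[0,0,0],"yaw":0},{"fingers":0.075,"xyz":[0,0,0],"yaw":0}]' | head -2
python3 -m crank '[{"fingers":0.075,"xyz":[0,0,-0.015],"yaw":0},{"fingers":0.075,"xyz":[0,0,-0.03],"yaw":0},{"fingers":0.075,"xyz":[0,0,-0.035],"yaw":0},{"fingers":0.085,"xyz":[0,0,-0.035],"yaw":0},{"fingers":0.085,"xyz":[0,0,-0.025],"yaw":0}]' | head -2
python3 -m crank '[{"fingers":0.085,"xyz":[0.005,-0.022,0],"yaw":0},{"fingers":0.085,"xyz":[0.005,-0.022,0],"yaw":0},{"fingers":0.085,"xyz":[0.005,-0.022,0],"yaw":0},{"fingers":0.085,"xyz":[0.005,-0.022,0],"yaw":0},{"fingers":0.085,"xyz":[0.005,-0.022,0],"yaw":0}]' >/dev/null
python3 -m crank '[{"fingers":0.085,"xyz":[0.006,-0.023,0],"yaw":0},{"fingers":0.085,"xyz":[0.006,-0.023,0],"yaw":0},{"fingers":0.085,"xyz":[0,0,0],"yaw":0},{"fingers":0.085,"xyz":[0,0,0],"yaw":0}]' >/dev/null
python3 g.py .4506 .0949 .116 0
```

```text
clock: 19.95
tool_pos: [0.6069, 0.0584, 0.0711]
clock: 20.37
tool_pos: [0.6081, 0.0584, 0.2146]
clk 21.1 gap 0.0849 gf 0.0 ft [ 0.  -0.2  0.6] ang 0.03
tool delta mm [-0.8  0.4 95.1] yaw 0.03 tool_pos [0.4502 0.0957 0.2111] q [ 0.06 -0.13  2.01 -0.    1.26  0.06]
```

```bash
python3 -m crank '[{"fingers":0.085,"xyz":[-0.0008,0.0004,0.02],"yaw":0},{"fingers":0.085,"xyz":[0,0,0.02],"yaw":0},{"fingers":0.085,"xyz":[0,0,0.02],"yaw":0},{"fingers":0.085,"xyz":[0,0,0.02],"yaw":0},{"fingers":0.085,"xyz":[0,0,0.015],"yaw":0}]' >/dev/null
python3 -m crank '[{"fingers":0.03,"xyz":[0,0,0],"yaw":0},{"fingers":0.03,"xyz":[0,0,0],"yaw":0},{"fingers":0.03,"xyz":[0,0,0],"yaw":0},{"fingers":0.03,"xyz":[0,0,0],"yaw":0},{"fingers":0.03,"xyz":[0,0,0],"yaw":0}]' 45 >/dev/null
python3 -m crank '[{"fingers":0.03,"xyz":[0,0,0],"yaw":0},{"fingers":0.03,"xyz":[0,0,0],"yaw":0},{"fingers":0.03,"xyz":[0,0,0],"yaw":0}]'
python3 -m crank '[{"fingers":0.03,"xyz":[0,0,-0.01],"yaw":0},{"fingers":0.03,"xyz":[0,0,-0.02],"yaw":0},{"fingers":0.03,"xyz":[0,0,-0.03],"yaw":0},{"fingers":0.03,"xyz":[0,0,-0.03],"yaw":0},{"fingers":0.03,"xyz":[0,0,-0.01],"yaw":0}]' >/dev/null
python3 -m crank '[{"fingers":0.03,"xyz":[0.003,0.01,0],"yaw":0},{"fingers":0.03,"xyz":[0.008,0.02,0],"yaw":0},{"fingers":0.03,"xyz":[0.008,0.02,0],"yaw":0},{"fingers":0.03,"xyz":[0.008,0.02,0],"yaw":0},{"fingers":0.03,"xyz":[0.008,0.02,0],"yaw":0}]' >/dev/null
python3 -m crank '[{"fingers":0.03,"xyz":[0.008,0.02,0],"yaw":0},{"fingers":0.03,"xyz":[0.008,0.02,0],"yaw":0},{"fingers":0.03,"xyz":[0.007,0.018,0],"yaw":0},{"fingers":0.03,"xyz":[0.003,0.008,0],"yaw":0},{"fingers":0.03,"xyz":[0,0,0],"yaw":0}]' >/dev/null
python3 -m crank '[{"fingers":0.03,"xyz":[0,0,0],"yaw":0},{"fingers":0.03,"xyz":[0,0,0],"yaw":0}]' 
python3 g.py .607 .156 .123 0
python3 - <<'E'
from h import *
p,d=camera("scene"); cv2.imwrite("pics/s3.png",cv2.resize(p[90:260,200:420],None,fx=3.5,fy=3.5)[...,::-1])
E
```

```text
clock: 22.2
tool_pos: [0.4521, 0.0947, 0.1172]
ee_rot: [0.707, 0.707, 0.001, 0.001]
ft_force: [0.3, -0.6, 1.7]
finger_gap: 0.0534
gripper_force: 47.9
clock: 23.62
tool_pos: [0.6059, 0.1553, 0.2149]
ee_rot: [0.707, 0.707, -0.001, -0.001]
ft_force: [0.4, -0.1, -3.1]
finger_gap: 0.0534
gripper_force: 48.3
clk 23.6 gap 0.0534 gf 48.3 ft [ 0.4 -0.1 -3.1] ang -0.02
tool delta mm [ 0.8  1.4 91.9] yaw -0.02 tool_pos [0.6059 0.1553 0.2149] q [ 0.14  0.23  1.63 -0.    1.29  0.14]
```

View pics/s3.png

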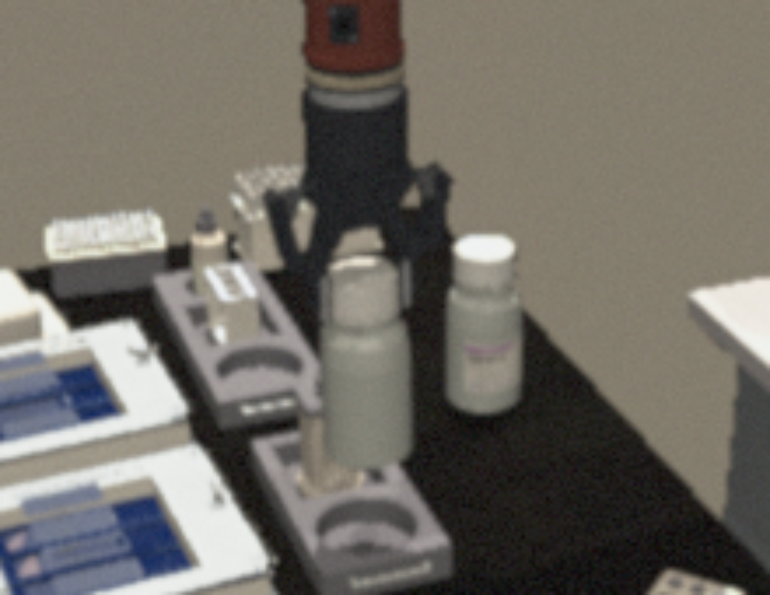

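The bottle hangs upright over the two-place carrier (crop 368,370) and the jar is down in its bay (330,440). I'm lowering the bottle.

```bash
python3 -m crank '[{"fingers":0.03,"xyz":[0.0008,0,0.015],"yaw":0},{"fingers":0.03,"xyz":[0,0,0.02],"yaw":0},{"fingers":0.03,"xyz":[0,0,0.015],"yaw":0},{"fingers":0.03,"xyz":[0,0,0.01],"yaw":0},{"fingers":0.03,"xyz":[0,0,0],"yaw":0}]' >/dev/null
python3 g.py .607 .156 .123 0
python3 -m crank '[{"fingers":0.03,"xyz":[0,0,0.008],"yaw":0},{"fingers":0.03,"xyz":[0,-0.001,0.008],"yaw":0},{"fingers":0.03,"xyz":[0,0,0.006],"yaw":0},{"fingers":0.03,"xyz":[0,0,0],"yaw":0},{"fingers":0.03,"xyz":[0,0,0],"yaw":0}]' >/dev/null
python3 g.py .607 .156 .123 0
```

```text
clk 24.1 gap 0.0528 gf 48.5 ft [-0.9 -1.2 -3.9] ang -0.03
tool delta mm [ 0.2  2.7 30.2] yaw -0.03 tool_pos [0.6045 0.1558 0.1533] q [ 0.14  0.29  1.67 -0.    1.18  0.14]
clk 24.5 gap 0.0532 gf 48.5 ft [ 0.  -0.4 -2.6] ang -0.02
tool delta mm [-0.4  1.  10.9] yaw -0.02 tool_pos [0.606  0.1564 0.1339] q [0.14 0.31 1.69 0.   1.14 0.14]
```

```bash
python3 -m crank '[{"fingers":0.03,"xyz":[0,0.0005,0.005],"yaw":0},{"fingers":0.03,"xyz":[0,0,0.004],"yaw":0},{"fingers":0.03,"xyz":[0,0,0.002],"yaw":0},{"fingers":0.03,"xyz":[0,0,0.002],"yaw":0},{"fingers":0.03,"xyz":[0,0,0],"yaw":0}]'
python3 -m crank '[{"fingers":0.03,"xyz":[0,0,0],"yaw":0},{"fingers":0.03,"xyz":[0,0,0],"yaw":0}]'>/dev/null
python3 g.py .607 .156 .123 0
```

```text
clock: 24.92
tool_pos: [0.607, 0.1565, 0.1233]
ee_rot: [0.707, 0.707, -0.0, -0.0]
ft_force: [-3.2, -1.1, 5.7]
finger_gap: 0.0534
gripper_force: 49.3
clk 25.1 gap 0.0535 gf 49.3 ft [-3.6  0.3  5.6] ang -0.01
tool delta mm [-0.5 -0.   0.3] yaw -0.01 tool_pos [0.607  0.1565 0.1233] q [ 0.14  0.33  1.69 -0.    1.12  0.14]
```

Seated. I'm releasing it, rising, and going to the second bottle.

```bash
python3 -m crank '[{"fingers":0.08,"xyz":[0,0,0],"yaw":0},{"fingers":0.08,"xyz":[0,0,0],"yaw":0},{"fingers":0.08,"xyz":[0,0,0],"yaw":0},{"fingers":0.08,"xyz":[0,0,0],"yaw":0}]' | head -2
python3 -m crank '[{"fingers":0.08,"xyz":[0,0,-0.012],"yaw":0},{"fingers":0.08,"xyz":[0,0,-0.025],"yaw":0},{"fingers":0.08,"xyz":[0,0,-0.025],"yaw":0},{"fingers":0.085,"xyz":[0,0,-0.025],"yaw":0},{"fingers":0.085,"xyz":[0,0,-0.013],"yaw":0}]' | head -2
python3 -m crank '[{"fingers":0.085,"xyz":[-0.022,-0.02,0],"yaw":0},{"fingers":0.085,"xyz":[-0.022,-0.02,0],"yaw":0},{"fingers":0.085,"xyz":[-0.022,-0.02,0],"yaw":0},{"fingers":0.085,"xyz":[-0.022,-0.02,0],"yaw":0},{"fingers":0.085,"xyz":[-0.022,-0.02,0],"yaw":0}]' >/dev/null
python3 -m crank '[{"fingers":0.085,"xyz":[-0.022,-0.02,0],"yaw":0},{"fingers":0.085,"xyz":[-0.022,-0.02,0],"yaw":0},{"fingers":0.085,"xyz":[-0.022,-0.02,0],"yaw":0},{"fingers":0.085,"xyz":[-0.019,-0.02,0],"yaw":0},{"fingers":0.085,"xyz":[0,0,0],"yaw":0}]' >/dev/null
python3 -m crank '[{"fingers":0.085,"xyz":[0,0,0],"yaw":0},{"fingers":0.085,"xyz":[0,0,0],"yaw":0}]' >/dev/null
python3 g.py .4268 -.0385 .116 0
```

```text
clock: 25.42
tool_pos: [0.6071, 0.1565, 0.1213]
clock: 25.83
tool_pos: [0.6088, 0.1568, 0.2261]
clk 26.8 gap 0.0851 gf 0.0 ft [ 0.5 -0.2 -0. ] ang -0.04
tool delta mm [-1.000e-01 -6.000e-01  1.057e+02] yaw -0.04 tool_pos [ 0.4273 -0.0384  0.2217] q [-0.25 -0.21  2.06  0.    1.29 -0.25]
```

```bash
python3 -m crank '[{"fingers":0.085,"xyz":[0,-0.0005,0.021],"yaw":0},{"fingers":0.085,"xyz":[0,0,0.022],"yaw":0},{"fingers":0.085,"xyz":[0,0,0.022],"yaw":0},{"fingers":0.085,"xyz":[0,0,0.022],"yaw":0},{"fingers":0.085,"xyz":[0,0,0.018],"yaw":0}]' >/dev/null
python3 -m crank '[{"fingers":0.03,"xyz":[0,0,0],"yaw":0},{"fingers":0.03,"xyz":[0,0,0],"yaw":0},{"fingers":0.03,"xyz":[0,0,0],"yaw":0},{"fingers":0.03,"xyz":[0,0,0],"yaw":0},{"fingers":0.03,"xyz":[0,0,0],"yaw":0}]' 45 >/dev/null
python3 -m crank '[{"fingers":0.03,"xyz":[0,0,0],"yaw":0},{"fingers":0.03,"xyz":[0,0,0],"yaw":0},{"fingers":0.03,"xyz":[0,0,0],"yaw":0}]'
python3 -m crank '[{"fingers":0.03,"xyz":[0,0,-0.01],"yaw":0},{"fingers":0.03,"xyz":[0,0,-0.02],"yaw":0},{"fingers":0.03,"xyz":[0,0,-0.03],"yaw":0},{"fingers":0.03,"xyz":[0,0,-0.03],"yaw":0},{"fingers":0.03,"xyz":[0,0,-0.01],"yaw":0}]' >/dev/null
python3 -m crank '[{"fingers":0.03,"xyz":[-0.004,0.01,0],"yaw":0},{"fingers":0.03,"xyz":[-0.009,0.02,0],"yaw":0},{"fingers":0.03,"xyz":[-0.009,0.02,0],"yaw":0},{"fingers":0.03,"xyz":[-0.009,0.02,0],"yaw":0},{"fingers":0.03,"xyz":[-0.009,0.02,0],"yaw":0}]' >/dev/null
python3 -m crank '[{"fingers":0.03,"xyz":[-0.009,0.02,0],"yaw":0},{"fingers":0.03,"xyz":[-0.009,0.02,0],"yaw":0},{"fingers":0.03,"xyz":[-0.009,0.02,0],"yaw":0},{"fingers":0.03,"xyz":[-0.009,0.02,0],"yaw":0},{"fingers":0.03,"xyz":[-0.0075,0.018,0],"yaw":0}]' >/dev/null
python3 -m crank '[{"fingers":0.03,"xyz":[0,0,0],"yaw":0},{"fingers":0.03,"xyz":[0,0,0],"yaw":0},{"fingers":0.03,"xyz":[0,0,0],"yaw":0}]' >/dev/null
python3 g.py .6145 -.122 .123 0
```

```text
clock: 27.92
tool_pos: [0.427, -0.0386, 0.1172]
ee_rot: [0.707, 0.707, 0.001, 0.001]
ft_force: [-0.9, 0.8, 1.3]
finger_gap: 0.0529
gripper_force: 47.8
clk 29.4 gap 0.0535 gf 48.5 ft [-0.6 -1.1 -2.6] ang -0.02
tool delta mm [-0.4  1.6 92. ] yaw -0.02 tool_pos [ 0.6131 -0.1217  0.215 ] q [-0.31  0.23  1.63  0.    1.29 -0.31]
```

```bash
python3 -m crank '[{"fingers":0.03,"xyz":[0,0,0.015],"yaw":0},{"fingers":0.03,"xyz":[0,0,0.02],"yaw":0},{"fingers":0.03,"xyz":[0,0,0.015],"yaw":0},{"fingers":0.03,"xyz":[0,0,0.01],"yaw":0},{"fingers":0.03,"xyz":[0,0,0],"yaw":0}]' >/dev/null
python3 g.py .6145 -.122 .123 0
python3 -m crank '[{"fingers":0.03,"xyz":[0,0,0.008],"yaw":0},{"fingers":0.03,"xyz":[0,0,0.008],"yaw":0},{"fingers":0.03,"xyz":[0,0,0.006],"yaw":0},{"fingers":0.03,"xyz":[0,0,0],"yaw":0},{"fingers":0.03,"xyz":[0,0,0],"yaw":0}]' >/dev/null
python3 g.py .6145 -.122 .123 0
```

```text
clk 29.8 gap 0.0536 gf 48.7 ft [-1.2 -0.2 -2.6] ang -0.00
tool delta mm [-1.2  3.5 29.8] yaw -0.00 tool_pos [ 0.6111 -0.1209  0.1528] q [-0.31  0.29  1.68 -0.    1.18 -0.31]
clk 30.2 gap 0.0533 gf 48.7 ft [ 0.1  0.4 -2.2] ang -0.02
tool delta mm [-0.   0.5 11. ] yaw -0.02 tool_pos [ 0.614 -0.122  0.134] q [-0.31  0.32  1.69 -0.    1.14 -0.31]
```

```bash
python3 -m crank '[{"fingers":0.03,"xyz":[0,0,0.005],"yaw":0},{"fingers":0.03,"xyz":[0,0,0.004],"yaw":0},{"fingers":0.03,"xyz":[0,0,0.002],"yaw":0},{"fingers":0.03,"xyz":[0,0,0.002],"yaw":0},{"fingers":0.03,"xyz":[0,0,0],"yaw":0}]' >/dev/null
python3 -m crank '[{"fingers":0.03,"xyz":[0,0,0],"yaw":0},{"fingers":0.03,"xyz":[0,0,0],"yaw":0}]'
python3 -m crank '[{"fingers":0.08,"xyz":[0,0,0],"yaw":0},{"fingers":0.08,"xyz":[0,0,0],"yaw":0},{"fingers":0.08,"xyz":[0,0,0],"yaw":0},{"fingers":0.08,"xyz":[0,0,0],"yaw":0}]' | head -2
python3 -m crank '[{"fingers":0.08,"xyz":[0,0,-0.012],"yaw":0},{"fingers":0.08,"xyz":[0,0,-0.025],"yaw":0},{"fingers":0.08,"xyz":[0,0,-0.025],"yaw":0},{"fingers":0.085,"xyz":[0,0,-0.025],"yaw":0},{"fingers":0.085,"xyz":[0,0,-0.02],"yaw":0}]' | head -2
python3 -m crank '[{"fingers":0.085,"xyz":[0,-0.035,0],"yaw":0},{"fingers":0.085,"xyz":[0,-0.035,0],"yaw":0},{"fingers":0.085,"xyz":[0,-0.035,0],"yaw":0},{"fingers":0.085,"xyz":[0,-0.035,0],"yaw":0},{"fingers":0.085,"xyz":[0,-0.035,0],"yaw":0}]' >/dev/null
python3 -m crank '[{"fingers":0.085,"xyz":[0.035,0,0],"yaw":0},{"fingers":0.085,"xyz":[0.035,0,0],"yaw":0},{"fingers":0.085,"xyz":[0.035,0,0],"yaw":0},{"fingers":0.085,"xyz":[0,0,0],"yaw":0},{"fingers":0.085,"xyz":[0,0,0],"yaw":0}]' >/dev/null
python3 - <<'E'
from m import *
p,d=camera("top"); np.savez("top1.npz",p=p,d=d)
cv2.imwrite("pics/t1.png",cv2.resize(p[125:265,150:500],None,fx=2.2,fy=2.2)[...,::-1])
q,_=camera("scene"); cv2.imwrite("pics/s4.png",cv2.resize(q[110:290,200:440],None,fx=3.3,fy=3.3)[...,::-1])
C=cloud("top",d)
for n,x,y,z,b in(("b c2",.607,.1563,.154,.02),("jar",.607,.058,.091,.01),("b c3",.6145,-.122,.154,.02),("stand",.6145,-.2205,.062,.006),("drop",.6148,-.303,.107,.04)):
    m=((abs(C[...,0]-x)<.05)&(abs(C[...,1]-y)<.05)&(C[...,2]>z+.006-b)&(d>0)&(C[...,2]<.2)).astype(np.uint8)
    c=max(cv2.findContours(m,0,1)[0],key=cv2.contourArea); P=(ray("top",c.reshape(-1,2),z+.006)[:,:2]*1000).astype(np.float32)
    rc=cv2.minAreaRect(P); print(n,"off mm",np.round(np.array(rc[0])-[x*1000,y*1000],1),np.round(rc[1],1),"z99 %.3f"%np.percentile(C[...,2][m>0],95),"med %.3f"%np.median(C[...,2][m>0]),"exp",z+.006)
E
```

```text
clock: 30.83
tool_pos: [0.6144, -0.1222, 0.1234]
ee_rot: [0.707, 0.707, -0.0, -0.0]
ft_force: [-3.7, 0.7, 4.9]
finger_gap: 0.0533
gripper_force: 49.5
clock: 31.17
tool_pos: [0.6144, -0.1221, 0.1213]
clock: 31.58
tool_pos: [0.6151, -0.1223, 0.2315]
b c2 off mm [-3.2 -0.2] [55.6 53.2] z99 0.161 med 0.158 exp 0.16
jar off mm [-2.2 -0.5] [47.3 45.3] z99 0.111 med 0.097 exp 0.097
b c3 off mm [-3.6  0.2] [51.9 55.1] z99 0.162 med 0.158 exp 0.16
stand off mm [ 0.2 -1.6] [72.1 31. ] z99 0.071 med 0.067 exp 0.068
drop off mm [-7.4  8.6] [32.1 32.7] z99 0.110 med 0.084 exp 0.113
```

View pics/t1.png

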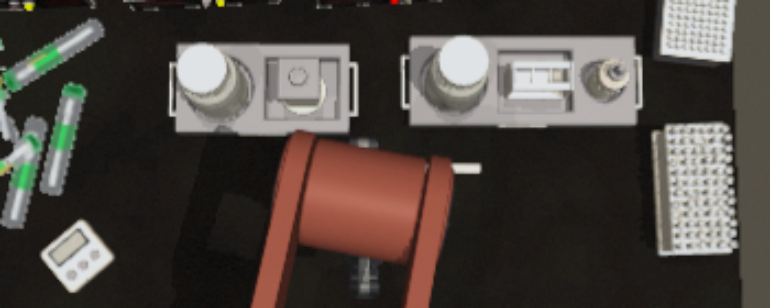

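View pics/s4.png

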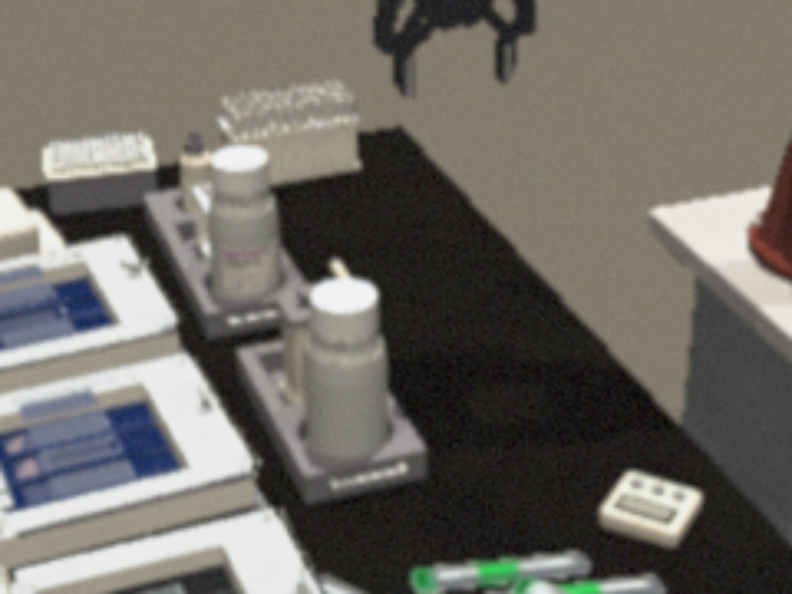

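All five items stand upright in their nests. In the top crop the bottle caps are at (203,67) and (463,60), the jar at (299,80), the tube rack at (540,78) and the dropper at (608,75). The heights match seated items, centring is good, and the bystanders haven't moved. The dropper's offset is only parallax, since its lower body was projected at nozzle height. I'm handing in.

```bash
python3 -c "
from station import job
print(job.close_job())"
```

```text
the job is handed in; nothing more can be done
None
```

Both kits are made up and the job is handed in: all five items stand upright in their nests by the final camera check, and the pen, timer and full rack were left alone; the hand-in gave no verdict.

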